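# Unnest baking tins and pack cookies into a crowded sampler tray

### The job

Finish the sampler tray: for every loose cookie on the table, lift one tin straight off the top of the nested stack, one at a time and leaving the rest nested, and stand it upright on the floor of the wooden tray, gently sliding the tins already packed there aside to make room, and put the cookie into it. In the end each of these cookies sits in a tin of its own in the tray, the packed tins still stand upright in the tray, the tins not needed are still nested on their foot, and the sprinkles jar and the gift box are left alone.

Things in the scene. Friction and masses are not known exactly. Their poses are not given: they have to be found in the camera images.
- tray: fixed light-wood packing tray, a long open trough. Origin: centre of its underside; its y axis runs along the trough, x across it. Inside 62 mm (x) by 376 mm (y), room for six 56 mm tins with 40 mm to spare; floor 4 mm thick, walls 5 mm thick, top edge 18 mm above the table; a small handle block at each end (sticks out 16 mm).
- foot: fixed white plastic foot of the tin stack, 100 x 100 x 6 mm plate with a low square socket. Origin: centre of its underside. Nested tins sit 22 mm apart, the lowest 6 mm up; each body has 0.8 mm play a side in the collar below, held by spring beads: 2 to 8 N to break loose (firmer lower down), slack after 8 mm, free at 22 mm. Collars are flush: fingers reaching over 20 mm below the top rim pinch the next tin too.
- tin_0: loose empty square aluminium baking tin, number 1 from the bottom of the nested stack of four. 42 mm high, 40 to 70 g; origin: centre of its underside, x and y square to its sides. Lower half: body 50.4 mm square outside, 46 mm inside; upper 21 mm: straight collar, 56 mm square outside (grasp it here), 52 mm inside; floor 2 mm thick.
- tin_1: loose empty square aluminium baking tin, number 2 from the bottom of the nested stack of four. 42 mm high, 40 to 70 g; origin: centre of its underside, x and y square to its sides. Lower half: body 50.4 mm square outside, 46 mm inside; upper 21 mm: straight collar, 56 mm square outside (grasp it here), 52 mm inside; floor 2 mm thick.
- tin_2: loose empty square aluminium baking tin, number 3 from the bottom of the nested stack of four. 42 mm high, 40 to 70 g; origin: centre of its underside, x and y square to its sides. Lower half: body 50.4 mm square outside, 46 mm inside; upper 21 mm: straight collar, 56 mm square outside (grasp it here), 52 mm inside; floor 2 mm thick.
- tin_3: loose empty square aluminium baking tin, number 4 from the bottom of the nested stack of four (the top one). 42 mm high, 40 to 70 g; origin: centre of its underside, x and y square to its sides. Lower half: body 50.4 mm square outside, 46 mm inside; upper 21 mm: straight collar, 56 mm square outside (grasp it here), 52 mm inside; floor 2 mm thick.
- packed_0: loose tin of the same shape as the tins of the stack (56 mm square collar, 42 mm high, origin: centre of its underside), with a cookie fixed in it, standing in the tray at the start; slides along the tray when pushed.
- packed_1: loose tin of the same shape as the tins of the stack (56 mm square collar, 42 mm high, origin: centre of its underside), with a cookie fixed in it, standing in the tray at the start; slides along the tray when pushed.
- packed_2: loose tin of the same shape as the tins of the stack (56 mm square collar, 42 mm high, origin: centre of its underside), with a cookie fixed in it, standing in the tray at the start; slides along the tray when pushed.
- cookie_a: loose butter cookie with chocolate buttons lying on the table, about 36 mm wide (32 to 37 mm in any direction) and 19 mm high (the solid part to grasp is 16 mm high), 12 g; origin: on its underside, within 2 mm of its middle. May be absent: two or three of the four are there.
- cookie_b: loose butter cookie with chocolate buttons lying on the table, about 36 mm wide (32 to 37 mm in any direction) and 19 mm high (the solid part to grasp is 16 mm high), 12 g; origin: on its underside, within 2 mm of its middle. May be absent: two or three of the four are there.
- cookie_c: loose butter cookie with chocolate buttons lying on the table, about 36 mm wide (32 to 37 mm in any direction) and 19 mm high (the solid part to grasp is 16 mm high), 12 g; origin: on its underside, within 2 mm of its middle. May be absent: two or three of the four are there.
- cookie_d: loose butter cookie with chocolate buttons lying on the table, about 36 mm wide (32 to 37 mm in any direction) and 19 mm high (the solid part to grasp is 16 mm high), 12 g; origin: on its underside, within 2 mm of its middle. May be absent: two or three of the four are there.
- sprinkles: bystander: sprinkles jar with dark cap, 41 mm round, 105 mm high, origin under its centre; leave alone
- gift_box: bystander: clear gift box of cookies, 74 x 74 x 129 mm, origin under its centre; leave alone
Mind the look-alikes: they are no part of the job. Of the things shaped like the foot, the white one is meant. Leave any blue look-alike of the tin_3 alone.

How it is judged:
By the outcome, as a careful person would: the job done as asked, in the order asked, and still so for the second after the job is handed in, with the robot touching nothing.
Of cookie_a, cookie_b, cookie_c, cookie_d only 2 to 3 are there at a start; the rules pass over those that are not, and their reading is None.
At some moment in a run one of cookie_a, cookie_b, cookie_c, cookie_d may be knocked a few centimetres aside while the robot is not near it.
It also fails if it takes over 210 s, if anything falls off the work surface, if the arm or the gripper's body presses on something with over 40 N, if the wrist force passes 120 N, or if a joint passes its speed limit or range.

### The arm

A 6-joint arm with a two-finger parallel gripper is mounted at the origin on a cart in front of the work surface, level with it; the furniture and walls round the work are solid. World frame = base frame: x ahead of the robot, y to its left, z up, the work surface at z = 0. Lengths are in m, angles in degrees, forces in N, time in s.
With the tool pointing down it reaches from about 0.3 to 0.75 m from the base axis. Payload 8.5 kg.
Tool frame: the origin (TCP) lies midway between the tips of the shut fingers; the grasp point (between the pads) lies env.tcp_to_grasp behind it (env.tcp_to_grasp is the distance from the TCP to the grasp point, in m); z points along the fingers, y is the line along which they close (so a half turn about z gives the same grasp; the last joint's range is limited). The gripper opens to 85 mm and grips with 20 to 120 N. Pads are 22 mm wide; open, the fingers measure 114 mm over their backs; the gripper's body (76 mm by 85 mm) begins 54 mm behind the grasp point. The pads swing forward as they close: fully open they stand 13 mm farther back than shut.
Start: joints at [-78.971, 21.807, 74.336, -0, 83.858, -12.336], TCP at [0.218, -0.505, 0.231] pointing down, gripper open.
Joint ranges: [-178.18, 178.18], [-50.72, 133.34], [12.68, 142.11], [-81.47, 261.47], [9.98, 163.14], [-165.26, 165.26]. Speed limits (degrees/s): [136.94, 136.94, 180, 180, 180, 180].

### API

Orientations are given as a 3x3 rotation matrix whose columns are the frame's x, y, z axes.
In Python, from rig import observe, optics, job, env gives the robot as it stands. The module is installed in compiled form; this text tells all that it offers.
- The arm moves only by the shell command python3 -m jog 'ROWS' [FORCE]. ROWS is JSON, a list of rows, each a list of 7 numbers: the turn, a rotation vector about the tool's x, y, z in rad, then the shift along the tool's x, y, z in m, then the opening in per cent of the stroke, from 0 (shut) to 100 (fully open). A call has 1 to 10 rows; each row shifts and turns the commanded pose from where the row before left it, along the tool's axes as they then stand; what a row does not reach is not made up. A row lasts 1/8 s, in which the tool goes at most 62.5 mm and 10.7 degrees, less where a joint would pass 70% of its speed; a pose out of reach is approached as far as the arm can. A call is refused whole if a number of a shift passes 0.0625 or a number of a turn 0.188, either way. A call with a gripper value outside its range is refused whole. The fingers move at their own pace and stop on an object; FORCE is the grip in N (left out, the last holds). Time passes only in rows, so rows that do not move let the fingers close. It gives the time, the measured TCP pose, the force, the opening and the grip force at its end, in the units of the state.
- observe(): the state, without advancing time (a new reading comes with each control period).
- optics.get_image(name): name is "scene" or "top" or "wrist"; returns a dict with "pixels" (384x512x3 uint8, red, green, blue), "mtx" (3x3 intrinsics, pixels), "rvec" (rotation vector, rad) and "tvec" (3), from world to camera coordinates, as OpenCV has them. Camera axes: x right, y down, z forward; pixel columns grow to the right and rows downward; lengths in m; the calibration is good to about 2 mm. A picture is of the moment at which its call begins. There is no depth.
- job.close_job(): hands the job in; it is judged then, once.
The state is a dict: "time_s": time; "q": joint angles; "qvel": joint speeds; "joint_efforts": joint torques, N m; "position": TCP position; "tool_rot": TCP orientation; "ft_force": force on the tool from outside, world axes, zero at the start; "wrist_torque": the same for the moment, N m; "grip_width": finger opening in m; "gripper_force": force on a finger pad.
Only numpy, scipy, OpenCV 4.12 (cv2) and the standard library are available. Lean on these libraries where they do the work, as an engineer would, in place of code of your own. Each camera call takes 0.05 s, during which the arm holds its last target. There are 200 camera calls.

## Working session

There is one attempt and no reset: what is moved stays moved. The work goes in short steps, Python scripts to look and compute and a shell command to move; the robot and the scene stay as the last step left them, time stands still between calls to the robot, and variables do not carry over. Pictures are saved under pics/ and viewed, at most 14 in all, crops included, and the job is handed in when it is done.

```bash
mkdir -p pics; python3 - <<'E'
from rig import observe, optics, job, env
import cv2
for n in ("scene","top"):
    d=optics.get_image(n); cv2.imwrite(f"pics/{n}0.png",cv2.resize(d["pixels"][:,:,::-1],(800,600),interpolation=cv2.INTER_CUBIC))
    print(n,d["mtx"].tolist(),d["rvec"],d["tvec"])
s=observe();print(s["tool_rot"],s["position"],env.tcp_to_grasp,s["time_s"],s["grip_width"])
E
```

```text
scene [[426.3320381097149, 0.0, 258.5116184540585], [0.0, 426.3320381097149, 196.05214726456842], [0.0, 0.0, 1.0]] [ 1.03295463 -2.39851951  1.10410661] [0.39596237 0.33342167 1.02048028]
top [[420.11279461942445, 0.0, 259.7379085880474], [0.0, 420.11279461942445, 180.0256773330837], [0.0, 0.0, 1.0]] [ 2.16912631 -2.13022039  0.16895016] [-0.0258778   0.57956426  1.55519089]
[[ 9.18004235e-01  3.96570481e-01 -2.81108117e-04]
 [ 3.96570496e-01 -9.18003348e-01  1.30193331e-03]
 [ 2.58250124e-04 -1.30665947e-03 -9.99999113e-01]] [ 0.21805353 -0.50464722  0.23075392] 0.0187 0.1 0.08581303366062684
```

View pics/scene0.png

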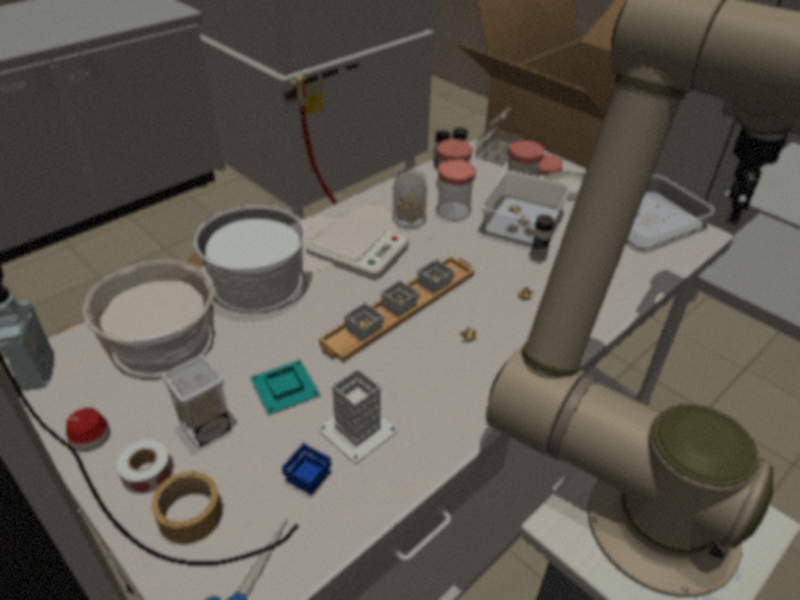

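View pics/top0.png

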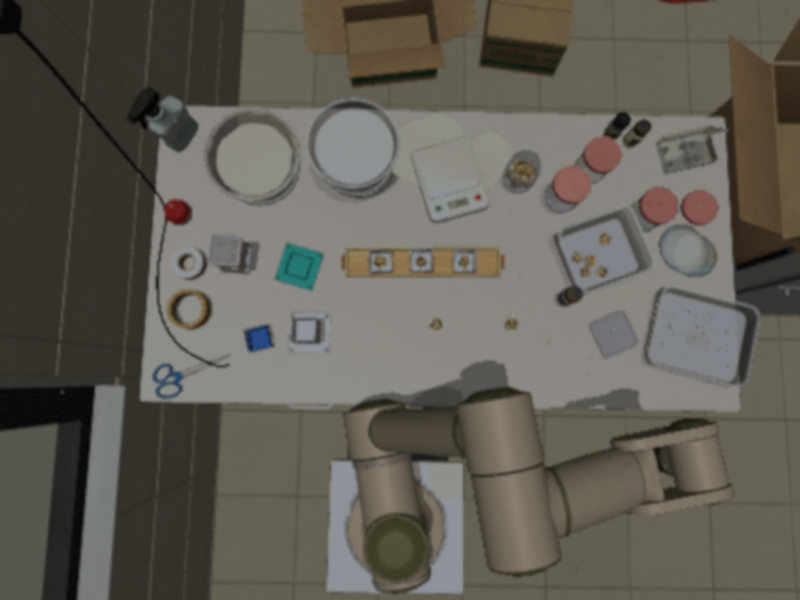

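The top view (800x600) shows the tray at about (424,262) with packed tins at x=381, 421 and 464. The stack on its white foot is at (308,331), and there are cookies at (436,324) and (511,324). The teal foot and blue tin are look-alikes.

```bash
cat > h.py <<'E'
from rig import observe, optics, job, env
import cv2, numpy as np
def w(d,u,v,z):
    R=cv2.Rodrigues(np.array(d["rvec"]))[0];t=np.array(d["tvec"]).ravel()
    p=cv2.undistortPoints(np.array([[[u,v]]],float),np.array(d["mtx"]),None)[0,0]
    r=R.T@np.array([p[0],p[1],1]);c=-R.T@t
    return c+r*(z-c[2])/r[2]
def pix(d,P): return cv2.projectPoints(np.array(P,float).reshape(-1,3),np.array(d["rvec"]),np.array(d["tvec"]),np.array(d["mtx"]),None)[0][:,0]
def crop(d,u0,u1,v0,v1,k,name):
    im=d["pixels"][v0:v1,u0:u1,::-1]; im=cv2.resize(im,None,fx=k,fy=k,interpolation=cv2.INTER_CUBIC)
    cv2.imwrite("pics/"+name,cv2.convertScaleAbs(im,alpha=1.4))
E
python3 - <<'E'
from h import *
d=optics.get_image("top")
crop(d,180,340,148,230,5,"top1.png")
k=1.5625
for n,u,v,z in [("trayL",345,262,.018),("trayR",501,262,.018),("p0",381,262,.042),("p1",421,261,.042),("p2",464,261,.042),("stack",306,330,.114),("foot",309,332,.006),("ca",436,324,.01),("cb",511,324,.01),("jar",570,295,.1),("blue",259,338,.042)]:
    print(n,w(d,u/k,v/k,z).round(4))
E
```

```text
trayL [0.6291 0.1361 0.018 ]
trayR [ 0.6366 -0.2514  0.018 ]
p0 [0.6266 0.0462 0.042 ]
p1 [ 0.6309 -0.0516  0.042 ]
p2 [ 0.633  -0.1569  0.042 ]
stack [0.452  0.2124 0.114 ]
foot [0.4549 0.2202 0.006 ]
ca [ 0.4799 -0.0918  0.01  ]
cb [ 0.4833 -0.2768  0.01  ]
jar [ 0.5463 -0.4005  0.1   ]
blue [0.4359 0.3344 0.042 ]
```

View pics/top1.png

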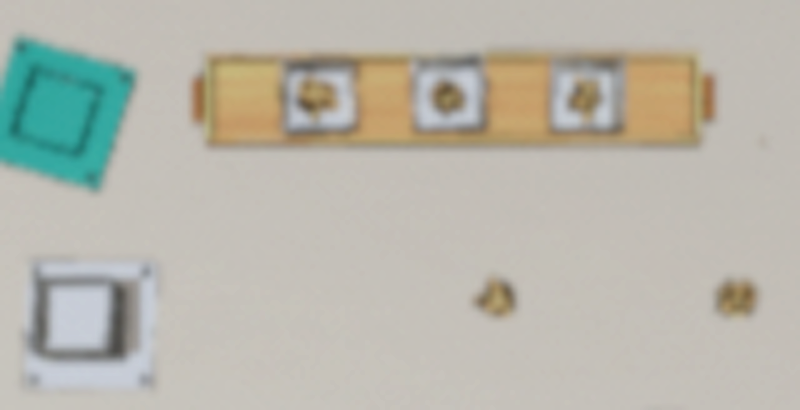

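```bash
cat >> h.py <<'E'
def plan(x,y,z,yaw=0.,n=None):
    "rows to a tool-down pose; yaw = world angle of tool y (deg)"
    s=observe();p=np.array(s["position"]);R=np.array(s["tool_rot"])
    y0=np.degrees(np.arctan2(R[1,1],R[0,1])); dy=(yaw-y0+180)%360-180; d=np.array([x,y,z])-p
    n=n or int(max(np.ceil(np.abs(d).max()/.06),np.ceil(abs(dy)/10),1))
    for i in range(n):
        a=np.radians(y0+dy*i/n); c,q=np.cos(a),np.sin(a)
        dd=d/n; print([0,0,round(-np.radians(dy)/n,4),round(q*dd[0]*0+(np.array([-q,c])*[-1,1]*[-1,1])@dd[:2]*0+np.array([-q,c])@dd[:2],4) if False else round(float(np.array([-q,c])@dd[:2]),4),round(float(np.array([c,q])@dd[:2]),4),round(-dd[2],4)])
    print("d",d.round(4),"dyaw",round(dy,2),"n",n)
E
python3 - <<'E'
from h import *
d=optics.get_image("top")
f=lambda u,v,z:w(d,180+u/5,148+v/5,z).round(4)
T=[f(u,v,.018) for u,v in [(207,55),(207,146),(700,55),(700,146)]];print("tray",T,np.mean(T,0))
F=[f(u,v,.006) for u,v in [(33,262),(155,262),(152,387),(25,385)]];print("foot",F,np.mean(F,0))
for u,v in [(320,97),(449,97),(586,97)]: print("p",f(u,v,.046))
for u,v in [(497,298),(737,298)]: print("c",f(u,v,.01))
plan(.455,.212,.3)
E
```

```text
tray [array([0.6634, 0.1349, 0.018 ]), array([0.5918, 0.1327, 0.018 ]), array([ 0.6709, -0.2491,  0.018 ]), array([ 0.5991, -0.2488,  0.018 ])] [ 0.6313   -0.057575  0.018   ]
foot [array([0.5006, 0.265 , 0.006 ]), array([0.5023, 0.171 , 0.006 ]), array([0.4063, 0.17  , 0.006 ]), array([0.4062, 0.267 , 0.006 ])] [0.45385 0.21825 0.006  ]
p [0.627  0.0455 0.046 ]
p [ 0.6289 -0.0529  0.046 ]
p [ 0.6309 -0.1575  0.046 ]
c [ 0.479  -0.0932  0.01  ]
c [ 0.4824 -0.2781  0.01  ]
[0, 0, np.float64(-0.0969), 0.0418, -0.047, np.float64(-0.0058)]
[0, 0, np.float64(-0.0969), 0.0462, -0.0427, np.float64(-0.0058)]
[0, 0, np.float64(-0.0969), 0.0501, -0.0381, np.float64(-0.0058)]
[0, 0, np.float64(-0.0969), 0.0535, -0.033, np.float64(-0.0058)]
[0, 0, np.float64(-0.0969), 0.0565, -0.0277, np.float64(-0.0058)]
[0, 0, np.float64(-0.0969), 0.0589, -0.0221, np.float64(-0.0058)]
[0, 0, np.float64(-0.0969), 0.0608, -0.0163, np.float64(-0.0058)]
[0, 0, np.float64(-0.0969), 0.062, -0.0104, np.float64(-0.0058)]
[0, 0, np.float64(-0.0969), 0.0628, -0.0043, np.float64(-0.0058)]
[0, 0, np.float64(-0.0969), 0.0629, 0.0018, np.float64(-0.0058)]
[0, 0, np.float64(-0.0969), 0.0624, 0.0079, np.float64(-0.0058)]
[0, 0, np.float64(-0.0969), 0.0614, 0.0139, np.float64(-0.0058)]
d [0.2369 0.7167 0.069 ] dyaw 66.64 n 12
```

```bash
python3 - <<'E'
s=open('h.py').read().split('\n')
s=[("        dd=d/n; print([0,0]+[round(float(v),4) for v in (-np.radians(dy)/n, np.array([-q,c])@dd[:2], np.array([c,q])@dd[:2], -dd[2])])" if l.startswith("        dd=d/n") else l) for l in s]
open('h.py','w').write('\n'.join(s))
E
python3 -m jog '[[0,0,-0.097,0.042,-0.047,-0.02,100],[0,0,-0.097,0.046,-0.043,-0.02,100],[0,0,-0.097,0.05,-0.038,-0.02,100],[0,0,-0.097,0.0535,-0.033,-0.01,100],[0,0,-0.097,0.0565,-0.0275,0,100],[0,0,-0.097,0.059,-0.022,0,100],[0,0,-0.097,0.061,-0.016,0,100],[0,0,-0.097,0.062,-0.0105,0,100],[0,0,-0.097,0.0625,-0.0045,0,100],[0,0,-0.097,0.0625,0.002,0,100]]'
python3 -m jog '[[0,0,-0.097,0.0625,0.008,0,100],[0,0,-0.097,0.0615,0.014,0,100],[0,0,0,0,0,0,100]]'
python3 - <<'E'
from h import *
for n in ("wrist","top"):
    d=optics.get_image(n)
    if n=="wrist": cv2.imwrite("pics/wr1.png",cv2.resize(d["pixels"][:,:,::-1],(800,600))); np.save("wr1.npy",d,allow_pickle=True)
    else: crop(d,90,480,120,270,2,"top2.png")
plan(.455,.212,.3,1)
E
```

```text
time_s: 1.45
position: [0.4116, 0.0816, 0.2981]
tool_rot: [[0.189, 0.982, 0.001], [0.982, -0.189, -0.0], [-0.0, 0.001, -1.0]]
ft_force: [-0.0, -0.6, 0.7]
grip_width: 0.0854
gripper_force: 0.0
time_s: 1.82
position: [0.4509, 0.2012, 0.2971]
tool_rot: [[-0.007, 1.0, -0.001], [1.0, 0.007, 0.0], [0.0, -0.001, -1.0]]
ft_force: [0.3, -1.0, -0.4]
grip_width: 0.0854
gripper_force: 0.0
[0, 0, -0.0157, 0.0138, 0.0045, -0.0024]
d [0.0045 0.0138 0.0024] dyaw 0.9 n 1
```

View pics/wr1.png

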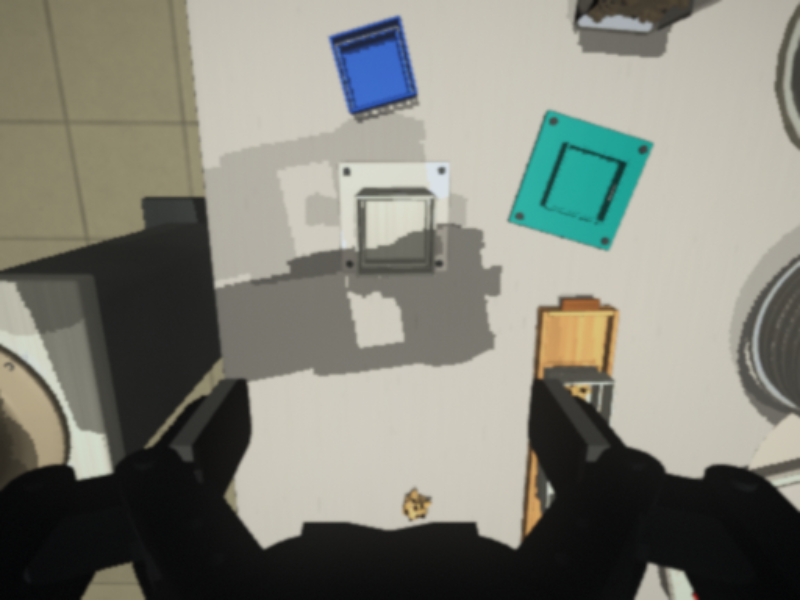

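View pics/top2.png

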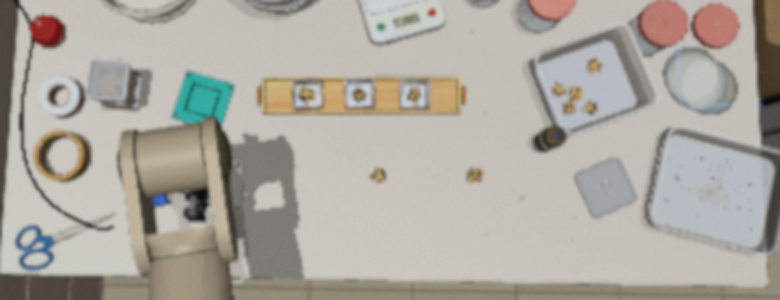

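The top view shows exactly two cookies and nothing else hidden. The wrist view shows the stack rim at about (357–436, 193–272), so I'll crop that for precision.

```bash
python3 - <<'E'
from h import *
d=np.load("wr1.npy",allow_pickle=True).item()
crop(d,205,305,95,185,6,"wr1c.png")
E
```

```text
(no output)
```

View pics/wr1c.png

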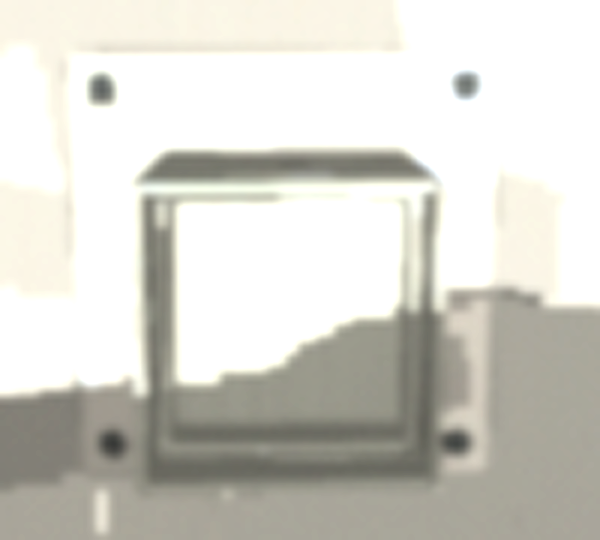

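```bash
python3 - <<'E'
from h import *
d=np.load("wr1.npy",allow_pickle=True).item()
f=lambda u,v,z:w(d,205+u/6,95+v/6,z).round(4)
A=[f(*c,.114) for c in [(139,183),(437,183),(435,478),(148,478)]];print(*A,np.mean(A,0))
B=[f(*c,.006) for c in [(102,89),(466,84),(457,442),(112,443)]];print(*B,np.mean(B,0))
plan(.4545,.215,.16,0)
E
```

```text
[0.4277 0.2482 0.114 ] [0.4802 0.2486 0.114 ] [0.4816 0.1953 0.114 ] [0.4287 0.1949 0.114 ] [0.45455 0.22175 0.114  ]
[0.4121 0.2613 0.006 ] [0.4961 0.263  0.006 ] [0.4972 0.1787 0.006 ] [0.413  0.1778 0.006 ] [0.4546 0.2202 0.006 ]
[0, 0, 0.0006, 0.0056, 0.0013, 0.0459]
[0, 0, 0.0006, 0.0056, 0.0013, 0.0459]
[0, 0, 0.0006, 0.0056, 0.0013, 0.0459]
d [ 0.004   0.0168 -0.1376] dyaw -0.1 n 3
```

```bash
python3 - <<'E'
from h import *
plan(.6285,.101,.09,1)
E
```

```text
[0, 0, -0.0039, -0.0244, 0.0445, 0.0519]
[0, 0, -0.0039, -0.0245, 0.0444, 0.0519]
[0, 0, -0.0039, -0.0247, 0.0443, 0.0519]
[0, 0, -0.0039, -0.0249, 0.0442, 0.0519]
d [ 0.178  -0.0972 -0.2076] dyaw 0.9 n 4
```

```bash
python3 -m jog '[[0,0,-0.004,-0.0245,0.0445,0.03,0],[0,0,-0.004,-0.0245,0.0445,0.06,0],[0,0,-0.004,-0.0245,0.0445,0.06,0],[0,0,-0.004,-0.0245,0.0445,0.058,0],[0,0,0,0,0,0,0],[0,0,0,0,0,0,0]]' 40
python3 - <<'E'
from h import *
plan(.6285,.101,.03,1,1)
E
```

```text
time_s: 2.68
position: [0.6025, 0.1148, 0.1268]
tool_rot: [[-0.015, 1.0, 0.001], [1.0, 0.015, 0.0], [0.0, 0.001, -1.0]]
ft_force: [-0.9, -0.1, 0.9]
grip_width: -0.0003
gripper_force: 0.0
[0, 0, -0.0022, -0.0142, 0.0258, 0.0968]
d [ 0.026  -0.0138 -0.0968] dyaw 0.13 n 1
```

```bash
python3 -m jog '[[0,0,0,-0.014,0.026,0.03,0],[0,0,0,0,0,0.04,0],[0,0,0,0,0,0.025,0],[0,0,0,0,0,0,0]]'
python3 - <<'E'
from h import *
plan(.629,.0705,.03,1,10)
E
```

```text
time_s: 3.18
position: [0.6281, 0.1024, 0.0313]
tool_rot: [[-0.017, 1.0, -0.0], [1.0, 0.017, 0.0], [0.0, -0.0, -1.0]]
ft_force: [-1.0, -0.3, -0.0]
grip_width: -0.0
gripper_force: 0.0
[0, 0, -0.0, -0.0032, 0.0, 0.0001]
[0, 0, -0.0, -0.0032, 0.0, 0.0001]
[0, 0, -0.0, -0.0032, 0.0, 0.0001]
[0, 0, -0.0, -0.0032, 0.0, 0.0001]
[0, 0, -0.0, -0.0032, 0.0, 0.0001]
[0, 0, -0.0, -0.0032, 0.0, 0.0001]
[0, 0, -0.0, -0.0032, 0.0, 0.0001]
[0, 0, -0.0, -0.0032, 0.0, 0.0001]
[0, 0, -0.0, -0.0032, 0.0, 0.0001]
[0, 0, -0.0, -0.0032, 0.0, 0.0001]
d [ 0.0009 -0.0319 -0.0013] dyaw 0.01 n 10
```

```bash
python3 -m jog '[[0,0,0,-0.006,0,0,0],[0,0,0,-0.006,0,0,0],[0,0,0,-0.004,0,0,0],[0,0,0,-0.003,0,0,0],[0,0,0,-0.003,0,0,0],[0,0,0,-0.003,0,0,0],[0,0,0,-0.003,0,0,0],[0,0,0,-0.003,0,0,0]]'
python3 -m jog '[[0,0,0,-0.002,0,0,0],[0,0,0,0.008,0,0,0],[0,0,0,0.004,0,-0.03,0],[0,0,0,0,0,-0.05,0]]'
python3 - <<'E'
from h import *
plan(.6325,-.2165,.09,1)
E
```

```text
time_s: 4.18
position: [0.6294, 0.071, 0.0305]
tool_rot: [[-0.017, 1.0, -0.0], [1.0, 0.017, -0.0], [-0.0, -0.0, -1.0]]
ft_force: [0.3, 1.6, 0.1]
grip_width: 0.0
gripper_force: 0.3
time_s: 4.68
position: [0.6283, 0.082, 0.1099]
tool_rot: [[-0.018, 1.0, -0.004], [1.0, 0.018, 0.0], [0.0, -0.004, -1.0]]
ft_force: [0.9, 0.2, 1.8]
grip_width: -0.0001
gripper_force: 0.0
[0, 0, 0.0, -0.0597, -0.0002, 0.004]
[0, 0, 0.0, -0.0597, -0.0002, 0.004]
[0, 0, 0.0, -0.0597, -0.0002, 0.004]
[0, 0, 0.0, -0.0597, -0.0002, 0.004]
[0, 0, 0.0, -0.0597, -0.0002, 0.004]
d [ 0.0042 -0.2985 -0.0199] dyaw -0.01 n 5
```

Contact felt (1.6 N); now the other end.

```bash
python3 -m jog '[[0,0,0,-0.06,0,0,0],[0,0,0,-0.06,0,0,0],[0,0,0,-0.06,0,0,0],[0,0,0,-0.06,0,0,0],[0,0,0,-0.058,0,0.01,0],[0,0,0,0,0,0,0],[0,0,0,0,0,0.035,0],[0,0,0,0,0,0.035,0],[0,0,0,0,0,0,0]]'
python3 - <<'E'
from h import *
plan(.631,-.1855,.03,1,10)
E
```

```text
time_s: 5.8
position: [0.6332, -0.2149, 0.0282]
tool_rot: [[-0.018, 1.0, -0.005], [1.0, 0.018, 0.003], [0.003, -0.005, -1.0]]
ft_force: [-0.4, -0.3, -0.2]
grip_width: 0.0001
gripper_force: 0.0
[0, 0, 0.0001, 0.0029, -0.0002, -0.0002]
[0, 0, 0.0001, 0.0029, -0.0002, -0.0002]
[0, 0, 0.0001, 0.0029, -0.0002, -0.0002]
[0, 0, 0.0001, 0.0029, -0.0002, -0.0002]
[0, 0, 0.0001, 0.0029, -0.0002, -0.0002]
[0, 0, 0.0001, 0.0029, -0.0002, -0.0002]
[0, 0, 0.0001, 0.0029, -0.0002, -0.0002]
[0, 0, 0.0001, 0.0029, -0.0002, -0.0002]
[0, 0, 0.0001, 0.0029, -0.0002, -0.0002]
[0, 0, 0.0001, 0.0029, -0.0002, -0.0002]
d [-0.0022  0.0294  0.0018] dyaw -0.04 n 10
```

Push p2, then back off, rise, and head towards the stack with the gripper opening.

```bash
python3 -m jog '[[0,0,0,0.006,0,-0.001,0],[0,0,0,0.006,0,0,0],[0,0,0,0.003,0,0,0],[0,0,0,0.003,0,0,0],[0,0,0,0.003,0,0,0],[0,0,0,0.003,0,0,0],[0,0,0,0.003,0,0,0],[0,0,0,0.003,0,0,0]]'
python3 -m jog '[[0,0,0,-0.008,0,0,0],[0,0,0,-0.004,0,-0.03,0],[0,0,0,0,0,-0.06,0],[0,0,0,0,0,-0.06,60],[0,0,0,0,0,0,100]]'
python3 - <<'E'
from h import *
plan(.4546,.2208,.19,1)
d=optics.get_image("top"); crop(d,210,330,140,200,6,"top3.png")
E
```

```text
time_s: 6.8
position: [0.6338, -0.1867, 0.0316]
tool_rot: [[-0.017, 1.0, 0.0], [1.0, 0.017, -0.0], [-0.0, 0.0, -1.0]]
ft_force: [0.1, -0.7, 1.5]
grip_width: 0.0004
gripper_force: 0.4
time_s: 7.42
position: [0.6355, -0.2, 0.187]
tool_rot: [[-0.017, 1.0, 0.009], [1.0, 0.017, -0.005], [-0.005, 0.009, -1.0]]
ft_force: [0.1, -0.8, -0.8]
grip_width: 0.0355
gripper_force: 0.0
[0, 0, -0.0001, 0.053, -0.0217, -0.0004]
[0, 0, -0.0001, 0.053, -0.0217, -0.0004]
[0, 0, -0.0001, 0.053, -0.0217, -0.0004]
[0, 0, -0.0001, 0.053, -0.0217, -0.0004]
[0, 0, -0.0001, 0.053, -0.0217, -0.0004]
[0, 0, -0.0001, 0.053, -0.0217, -0.0004]
[0, 0, -0.0001, 0.053, -0.0217, -0.0004]
[0, 0, -0.0001, 0.053, -0.0217, -0.0004]
d [-0.1809  0.4208  0.003 ] dyaw 0.04 n 8
```

View pics/top3.png

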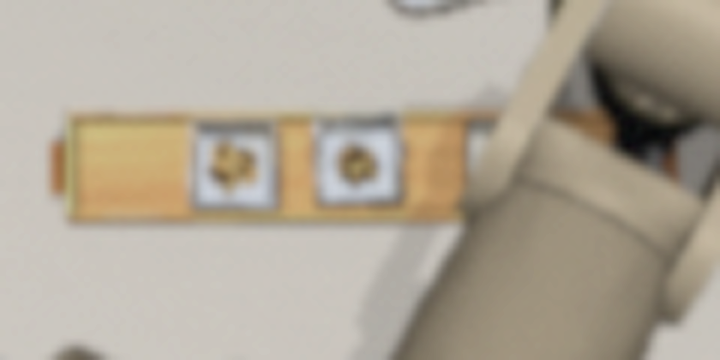

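The left gap is now about 75 mm, with p0 at (235,167) and upright, and p2 has moved too. Now to the stack.

```bash
python3 -m jog '[[0,0,0,0.053,-0.0217,-0.005,100],[0,0,0,0.053,-0.0217,0,100],[0,0,0,0.053,-0.0217,0,100],[0,0,0,0.053,-0.0217,0,100],[0,0,0,0.053,-0.0217,0,100],[0,0,0,0.053,-0.0217,0,100],[0,0,0,0.053,-0.0217,0,100],[0,0,0,0.053,-0.0217,0,100],[0,0,0,0,0,0,100],[0,0,0,0,0,0,100]]'
python3 - <<'E'
from h import *
plan(.4546,.2208,.094,1,3)
d=optics.get_image("wrist"); cv2.imwrite("pics/wr2.png",cv2.resize(d["pixels"][:,:,::-1],(800,600)))
np.save("wr2.npy",d,allow_pickle=True)
E
```

```text
time_s: 8.72
position: [0.4531, 0.2217, 0.1855]
tool_rot: [[-0.017, 1.0, -0.002], [1.0, 0.017, -0.001], [-0.001, -0.002, -1.0]]
ft_force: [-0.0, 0.3, -0.3]
grip_width: 0.0855
gripper_force: 0.0
[0, 0, -0.0001, -0.0003, 0.0005, 0.0305]
[0, 0, -0.0001, -0.0003, 0.0005, 0.0305]
[0, 0, -0.0001, -0.0003, 0.0005, 0.0305]
d [ 0.0015 -0.0009 -0.0915] dyaw 0.02 n 3
```

View pics/wr2.png

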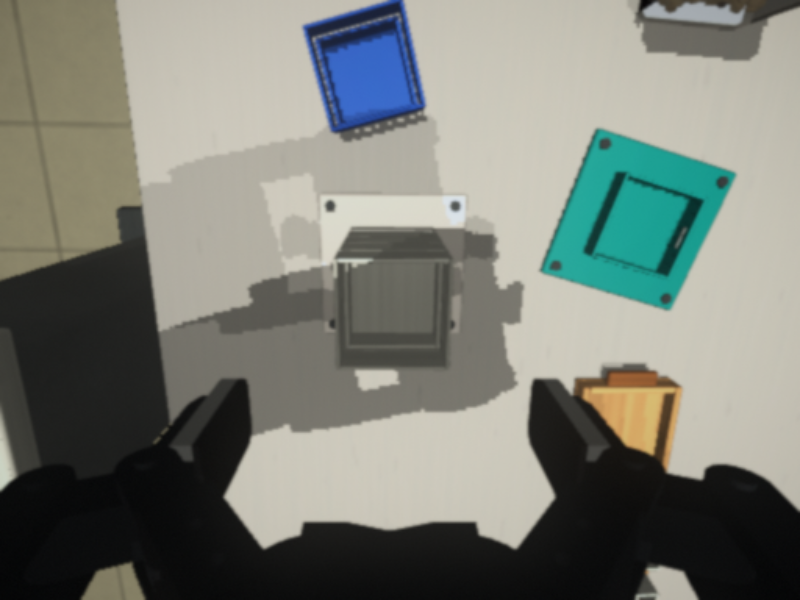

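```bash
python3 -m jog '[[0,0,0,0,0.001,0.03,100],[0,0,0,0,0,0.03,100],[0,0,0,0,0,0.02,100],[0,0,0,0,0,0.011,100],[0,0,0,0,0,0,70],[0,0,0,0,0,0,50],[0,0,0,0,0,0,50],[0,0,0,0,0,0,50],[0,0,0,0,0,0,50]]' 40
```

```text
time_s: 9.9
position: [0.4547, 0.2222, 0.0963]
tool_rot: [[-0.017, 1.0, 0.002], [1.0, 0.017, 0.0], [0.0, 0.002, -1.0]]
ft_force: [-0.5, -2.3, 6.1]
grip_width: 0.055
gripper_force: 43.1
```

```bash
python3 -m jog '[[0,0,0,0,0,-0.004,50],[0,0,0,0,0,-0.004,50],[0,0,0,0,0,-0.004,50],[0,0,0,0,0,-0.005,50],[0,0,0,0,0,-0.006,50],[0,0,0,0,0,-0.01,50],[0,0,0,0,0,-0.015,50],[0,0,0,0,0,-0.03,50]]' 40
python3 - <<'E'
from h import *
s=observe(); print(s["ft_force"],s["position"])
d=optics.get_image("scene"); crop(d,190,270,200,300,6,"sc1.png")
d=optics.get_image("wrist"); crop(d,150,350,60,260,3,"wr3.png")
plan(.6295,.096,.12,1)
E
```

```text
time_s: 10.9
position: [0.4538, 0.2221, 0.174]
tool_rot: [[-0.017, 1.0, -0.002], [1.0, 0.017, -0.0], [-0.0, -0.002, -1.0]]
ft_force: [-0.3, 0.7, -1.2]
grip_width: 0.055
gripper_force: 43.6
[-0.30669575  0.66058645 -1.19571234] [0.45375831 0.22209912 0.17397142]
[0, 0, -0.0001, -0.0432, 0.0573, 0.0189]
[0, 0, -0.0001, -0.0432, 0.0573, 0.0189]
[0, 0, -0.0001, -0.0432, 0.0573, 0.0189]
d [ 0.174  -0.1266 -0.0566] dyaw 0.02 n 3
```

View pics/sc1.png

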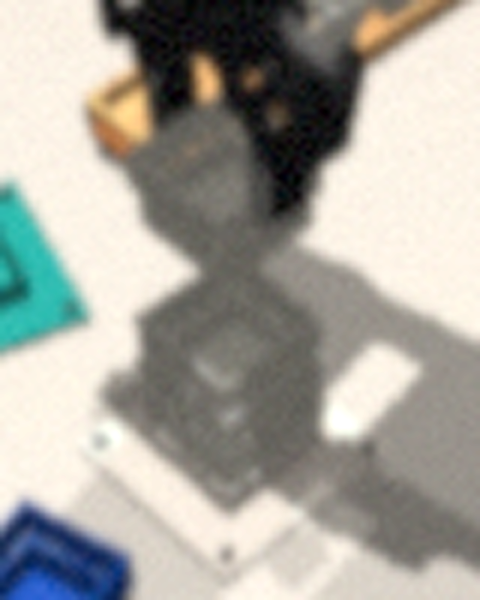

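One tin is lifted and the three below stay nested. I'll check the tray end from the saved wrist image.

```bash
python3 - <<'E'
from h import *
d=np.load("wr1.npy",allow_pickle=True).item();k=1.5625
for u,v in [(540,308),(618,308),(536,372),(616,372)]: print(w(d,u/k,v/k,.018).round(4))
d=np.load("wr2.npy",allow_pickle=True).item()
for u,v in [(575,381),(681,388),(581,392),(675,392)]: print(w(d,u/k,v/k,.018).round(4))
plan(.629,.097,.12,1)
E
```

```text
[0.5917 0.1394 0.018 ]
[0.6648 0.14   0.018 ]
[0.5942 0.0739 0.018 ]
[0.6723 0.0745 0.018 ]
[0.5879 0.1413 0.018 ]
[0.6655 0.1371 0.018 ]
[0.5934 0.1326 0.018 ]
[0.6617 0.1338 0.018 ]
[0, 0, -0.0001, -0.0428, 0.0571, 0.0189]
[0, 0, -0.0001, -0.0429, 0.0571, 0.0189]
[0, 0, -0.0001, -0.0429, 0.0571, 0.0189]
d [ 0.1735 -0.1256 -0.0566] dyaw 0.02 n 3
```

```bash
python3 -m jog '[[0,0,0,-0.03,0.045,-0.01,50],[0,0,0,-0.032,0.045,0,50],[0,0,0,-0.032,0.045,0.02,50],[0,0,0,-0.031,0.038,0.03,50],[0,0,0,0,0,0,50],[0,0,0,0,0,0,50]]' 40
python3 - <<'E'
from h import *
plan(.629,.098,.033,1,3)
d=optics.get_image("wrist"); cv2.imwrite("pics/wr4.png",cv2.resize(d["pixels"][:,:,::-1],(800,600)))
E
```

```text
time_s: 11.75
position: [0.6289, 0.1004, 0.1333]
tool_rot: [[-0.017, 1.0, -0.001], [1.0, 0.017, 0.0], [0.0, -0.001, -1.0]]
ft_force: [-0.2, 0.1, -0.1]
grip_width: 0.0548
gripper_force: 43.6
[0, 0, -0.0002, -0.0008, 0.0, 0.0334]
[0, 0, -0.0002, -0.0008, 0.0, 0.0334]
[0, 0, -0.0002, -0.0008, 0.0, 0.0334]
d [ 1.000e-04 -2.400e-03 -1.003e-01] dyaw 0.03 n 3
```

View pics/wr4.png

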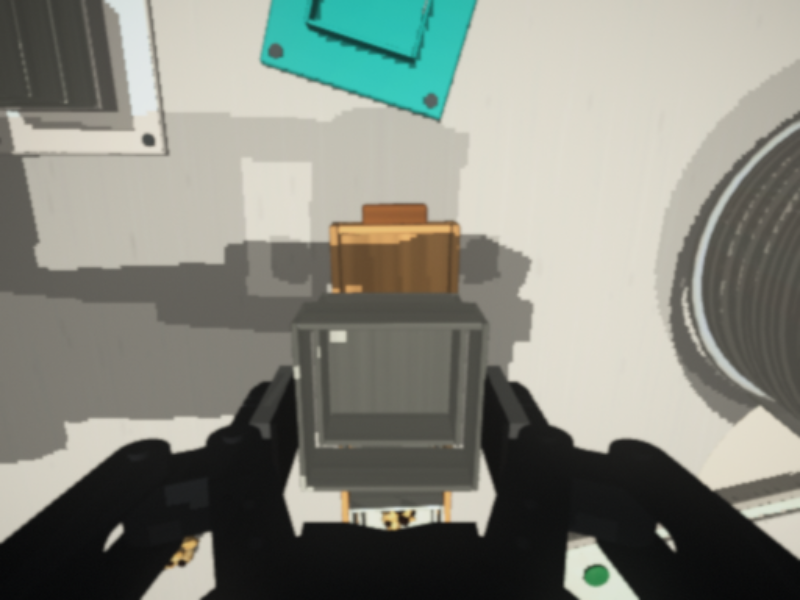

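The tin is centred over the tray end, so lower it.

```bash
python3 -m jog '[[0,0,0,-0.0024,0,0.03,50],[0,0,0,0,0,0.035,50],[0,0,0,0,0,0.02,50],[0,0,0,0,0,0.012,50],[0,0,0,0,0,0.003,50],[0,0,0,0,0,0.002,50],[0,0,0,0,0,0.001,50],[0,0,0,0,0,0,50]]' 40
```

```text
time_s: 12.8
position: [0.6295, 0.0978, 0.0309]
tool_rot: [[-0.017, 1.0, 0.001], [1.0, 0.017, -0.0], [-0.0, 0.001, -1.0]]
ft_force: [-0.0, 0.7, 0.4]
grip_width: 0.0552
gripper_force: 43.7
```

```bash
python3 -m jog '[[0,0,0,0,0,0.001,50],[0,0,0,0,0,0.001,50],[0,0,0,0,0,0,50]]' 40; python3 -m jog '[[0,0,0,0,0,0.001,50],[0,0,0,0,0,0,50]]' 40
```

```text
time_s: 13.18
position: [0.6294, 0.0978, 0.0285]
tool_rot: [[-0.017, 1.0, 0.0], [1.0, 0.017, 0.0], [0.0, 0.0, -1.0]]
ft_force: [-0.1, 0.1, -1.2]
grip_width: 0.055
gripper_force: 43.7
time_s: 13.42
position: [0.6294, 0.0978, 0.0285]
tool_rot: [[-0.017, 1.0, 0.001], [1.0, 0.017, -0.0], [-0.0, 0.001, -1.0]]
ft_force: [-3.8, -0.6, 6.8]
grip_width: 0.0553
gripper_force: 44.5
```

Seated. Release, rise and go above the nearer cookie.

```bash
python3 -m jog '[[0,0,0,0,0,0,70],[0,0,0,0,0,0,85],[0,0,0,0,0,0,100],[0,0,0,0,0,-0.02,100],[0,0,0,0,0,-0.05,100],[0,0,0,0,0,-0.05,100]]' 
python3 - <<'E'
from h import *
plan(.480,-.145,.15,1)
E
```

```text
time_s: 14.18
position: [0.6292, 0.0978, 0.1486]
tool_rot: [[-0.017, 1.0, -0.001], [1.0, 0.017, 0.0], [0.0, -0.001, -1.0]]
ft_force: [0.1, 1.0, -0.4]
grip_width: 0.0852
gripper_force: 0.0
[0, 0, -0.0001, -0.048, -0.0307, -0.0003]
[0, 0, -0.0001, -0.048, -0.0307, -0.0003]
[0, 0, -0.0001, -0.048, -0.0307, -0.0003]
[0, 0, -0.0001, -0.048, -0.0307, -0.0003]
[0, 0, -0.0001, -0.048, -0.0307, -0.0003]
d [-0.1492 -0.2428  0.0014] dyaw 0.03 n 5
```

```bash
python3 -m jog '[[0,0,0,-0.048,-0.0307,0,100],[0,0,0,-0.048,-0.0307,0,100],[0,0,0,-0.048,-0.0307,0,100],[0,0,0,-0.048,-0.0307,0,100],[0,0,0,-0.048,-0.0307,0,100],[0,0,0,0,0,0,100]]'
python3 - <<'E'
from h import *
d=optics.get_image("wrist"); cv2.imwrite("pics/wr5.png",cv2.resize(d["pixels"][:,:,::-1],(800,600)))
np.save("wr5.npy",d,allow_pickle=True)
d2=optics.get_image("top");np.save("top5.npy",d2,allow_pickle=True)
print(pix(d,[.48,-.092,.01])*1.5625)
E
```

```text
time_s: 14.92
position: [0.4786, -0.1475, 0.1476]
tool_rot: [[-0.012, 1.0, -0.0], [1.0, 0.012, -0.0], [-0.0, -0.0, -1.0]]
ft_force: [0.4, -0.3, 0.1]
grip_width: 0.0853
gripper_force: 0.0
[[393.77527969 187.33655711]]
```

View pics/wr5.png

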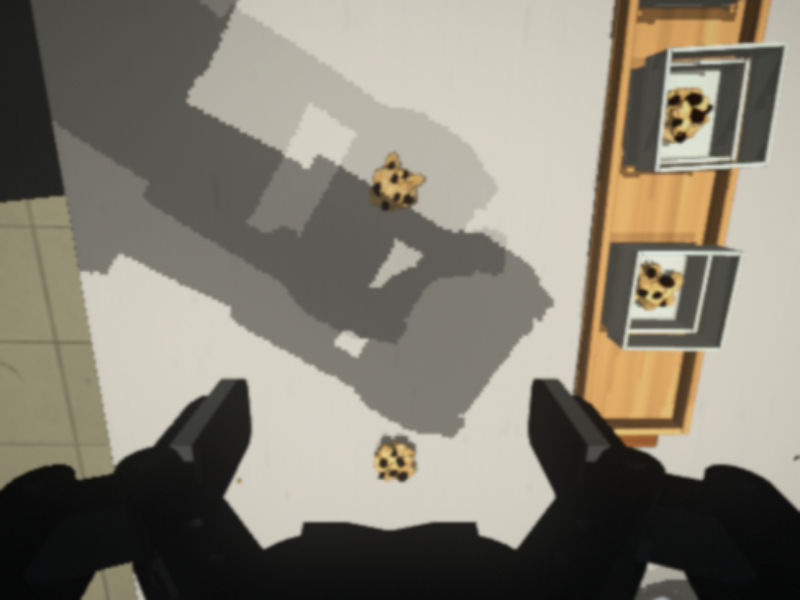

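```bash
python3 - <<'E'
from h import *
d=np.load("wr5.npy",allow_pickle=True).item();k=1.5625
for u,v in [(396,187),(395,462)]: print(w(d,u/k,v/k,.01).round(4))
for u,v in [(582,431),(690,433)]: print("trayend",w(d,u/k,v/k,.018).round(4))
for u,v in [(605,243),(743,250),(722,348),(628,348)]: print("p2",w(d,u/k,v/k,.046).round(4))
plan(*w(d,396/k,188/k,.01)[:2],.06,1)
E
```

```text
[ 0.4813 -0.0918  0.01  ]
[ 0.4835 -0.2769  0.01  ]
trayend [ 0.6058 -0.2461  0.018 ]
trayend [ 0.677  -0.2467  0.018 ]
p2 [ 0.5903 -0.1169  0.046 ]
p2 [ 0.6631 -0.1198  0.046 ]
p2 [ 0.6639 -0.1751  0.046 ]
p2 [ 0.6115 -0.1757  0.046 ]
[0, 0, -0.0008, 0.0263, 0.0011, 0.0438]
[0, 0, -0.0008, 0.0263, 0.0011, 0.0438]
d [ 0.0013  0.0526 -0.0876] dyaw 0.1 n 2
```

```bash
python3 -m jog '[[0,0,0,0.028,0.001,0.03,100],[0,0,0,0.028,0.001,0.05,100],[0,0,0,0,0,0.03,80],[0,0,0,0,0,0.02,70],[0,0,0,0,0,0.012,70],[0,0,0,0,0,0,70]]' 20
python3 - <<'E'
from h import *
plan(.481,-.0915,.004,1,1)
E
```

```text
time_s: 15.78
position: [0.4811, -0.0881, 0.0051]
tool_rot: [[-0.018, 1.0, -0.001], [1.0, 0.018, 0.0], [0.0, -0.001, -1.0]]
ft_force: [-0.4, -0.4, 0.0]
grip_width: 0.0598
gripper_force: 0.0
[0, 0, 0.0006, -0.0034, -0.0002, 0.0011]
d [-0.0001 -0.0034 -0.0011] dyaw -0.03 n 1
```

```bash
python3 -m jog '[[0,0,0,-0.0035,0,0.001,70],[0,0,0,0,0,0,40],[0,0,0,0,0,0,0],[0,0,0,0,0,0,0],[0,0,0,0,0,0,0],[0,0,0,0,0,0,0]]' 20
python3 -m jog '[[0,0,0,0,0,-0.01,0],[0,0,0,0,0,-0.03,0],[0,0,0,0,0,-0.05,0],[0,0,0,0,0,-0.02,0],[0,0,0,0,0,0,0]]' 20
python3 - <<'E'
from h import *
plan(.629,.0975,.11,1)
E
```

```text
time_s: 16.52
position: [0.4813, -0.0925, 0.0051]
tool_rot: [[-0.017, 1.0, 0.001], [1.0, 0.017, -0.001], [-0.001, 0.001, -1.0]]
ft_force: [-0.7, -0.5, 7.0]
grip_width: 0.0303
gripper_force: 19.5
time_s: 17.15
position: [0.4816, -0.0924, 0.116]
tool_rot: [[-0.017, 1.0, 0.003], [1.0, 0.017, -0.001], [-0.001, 0.003, -1.0]]
ft_force: [-0.2, -0.2, -0.7]
grip_width: 0.0304
gripper_force: 18.8
[0, 0, -0.0001, 0.0468, 0.0377, 0.0015]
[0, 0, -0.0001, 0.0468, 0.0377, 0.0015]
[0, 0, -0.0001, 0.0468, 0.0377, 0.0015]
[0, 0, -0.0001, 0.0468, 0.0377, 0.0015]
d [ 0.1474  0.1899 -0.006 ] dyaw 0.02 n 4
```

```bash
python3 -m jog '[[0,0,0,0.047,0.0377,0,0],[0,0,0,0.047,0.0377,0,0],[0,0,0,0.047,0.0377,0,0],[0,0,0,0.047,0.0367,0,0],[0,0,0,0,0,0,0],[0,0,0,0,0,0,0]]' 20
python3 - <<'E'
from h import *
plan(.6292,.0975,.055,1,1)
d=optics.get_image("wrist"); crop(d,150,350,180,340,4,"wr6.png")
E
```

```text
time_s: 17.9
position: [0.6268, 0.098, 0.1131]
tool_rot: [[-0.017, 1.0, -0.003], [1.0, 0.017, -0.0], [-0.0, -0.003, -1.0]]
ft_force: [-0.7, 0.6, 0.2]
grip_width: 0.0307
gripper_force: 18.8
[0, 0, -0.0003, -0.0005, 0.0024, 0.0581]
d [ 0.0024 -0.0005 -0.0581] dyaw 0.02 n 1
```

View pics/wr6.png

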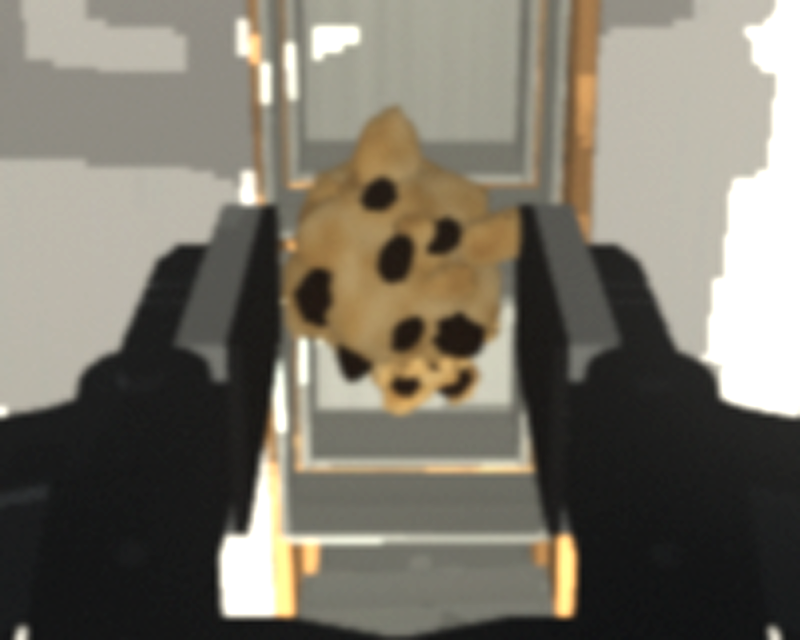

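The cookie is held centrally above the tin, so lower to just above the rim and release.

```bash
python3 -m jog '[[0,0,0,0,0.002,0.03,0],[0,0,0,0,0,0.025,0],[0,0,0,0,0,0.006,0],[0,0,0,0,0,0.001,0],[0,0,0,0,0,0,0]]' 20
python3 -m jog '[[0,0,0,0,0,0,60],[0,0,0,0,0,0,60],[0,0,0,0,0,-0.005,80],[0,0,0,0,0,-0.06,100],[0,0,0,0,0,-0.06,100],[0,0,0,-0.05,0,-0.03,100],[0,0,0,-0.02,0,0,100],[0,0,0,0,0,0,100]]'
python3 - <<'E'
from h import *
d=optics.get_image("wrist"); cv2.imwrite("pics/wr7.png",cv2.resize(d["pixels"][:,:,::-1],(800,600)))
np.save("wr7.npy",d,allow_pickle=True)
plan(.4546,.2218,.19,1)
E
```

```text
time_s: 18.58
position: [0.63, 0.098, 0.0536]
tool_rot: [[-0.017, 1.0, 0.002], [1.0, 0.017, -0.0], [-0.0, 0.002, -1.0]]
ft_force: [0.4, -0.6, -0.2]
grip_width: 0.0305
gripper_force: 18.8
time_s: 19.58
position: [0.6304, 0.0274, 0.2064]
tool_rot: [[-0.015, 1.0, -0.002], [1.0, 0.015, 0.0], [0.001, -0.002, -1.0]]
ft_force: [-0.5, -0.1, -1.0]
grip_width: 0.0852
gripper_force: 0.0
[0, 0, -0.0003, 0.049, -0.0431, 0.004]
[0, 0, -0.0003, 0.0491, -0.0431, 0.004]
[0, 0, -0.0003, 0.0491, -0.0431, 0.004]
[0, 0, -0.0003, 0.0491, -0.0431, 0.004]
d [-0.1757  0.1934 -0.0161] dyaw 0.08 n 4
```

View pics/wr7.png

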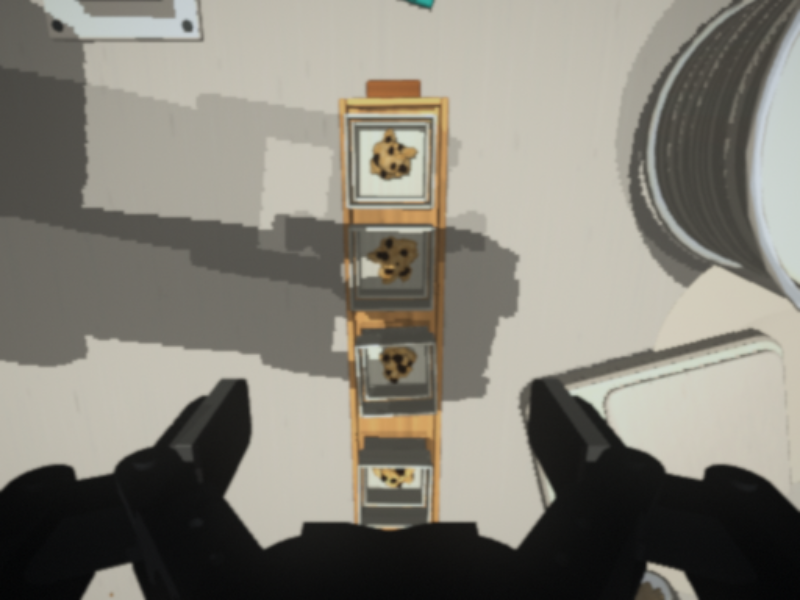

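The first cookie sits in its tin at the tray's far end (392,157), and the packed tins stand upright. Next tin, 22 mm lower on the stack.

```bash
python3 -m jog '[[0,0,0,0.049,-0.043,0,100],[0,0,0,0.049,-0.043,0,100],[0,0,0,0.049,-0.043,0.005,100],[0,0,0,0.0495,-0.0435,0.011,100],[0,0,0,0,0,0.02,100],[0,0,0,0,0,0.02,100],[0,0,0,0,0,0,100]]'
python3 - <<'E'
from h import *
d=np.load("wr7.npy",allow_pickle=True).item();k=1.5625
for u,v in [(340,98),(449,98),(354,515),(440,515)]: print(w(d,u/k,v/k,.018).round(4))
plan(.4546,.2218,.0743,1,3)
E
```

```text
time_s: 20.5
position: [0.4619, 0.2134, 0.1506]
tool_rot: [[-0.018, 1.0, -0.005], [1.0, 0.018, -0.001], [-0.001, -0.005, -1.0]]
ft_force: [0.2, 0.3, 0.5]
grip_width: 0.0855
gripper_force: 0.0
[0.596  0.1362 0.018 ]
[0.6668 0.1372 0.018 ]
[ 0.603  -0.1909  0.018 ]
[ 0.6758 -0.1897  0.018 ]
[0, 0, 0.0003, 0.0029, -0.0024, 0.0254]
[0, 0, 0.0003, 0.0028, -0.0024, 0.0254]
[0, 0, 0.0003, 0.0028, -0.0024, 0.0254]
d [-0.0073  0.0084 -0.0763] dyaw -0.05 n 3
```

```bash
python3 -m jog '[[0,0,0,0.0084,-0.0072,0,100],[0,0,0,0,0,0.02,100],[0,0,0,0,0,0.03,100],[0,0,0,0,0,0.018,100],[0,0,0,0,0,0.008,100],[0,0,0,0,0,0,100]]' 40
python3 - <<'E'
from h import *
plan(.4546,.2218,.0743,1,1)
E
```

```text
time_s: 21.25
position: [0.4561, 0.2212, 0.0767]
tool_rot: [[-0.017, 1.0, 0.0], [1.0, 0.017, 0.0], [0.0, 0.0, -1.0]]
ft_force: [0.1, -0.8, 0.3]
grip_width: 0.0855
gripper_force: 0.0
[0, 0, -0.0003, 0.0007, -0.0015, 0.0024]
d [-0.0015  0.0006 -0.0024] dyaw 0.02 n 1
```

```bash
python3 -m jog '[[0,0,0,0.0005,-0.0015,0.0015,100],[0,0,0,0,0,0,75],[0,0,0,0,0,0,50],[0,0,0,0,0,0,50],[0,0,0,0,0,0,50],[0,0,0,0,0,0,50]]' 40
python3 -m jog '[[0,0,0,0,0,-0.003,50],[0,0,0,0,0,-0.003,50],[0,0,0,0,0,-0.004,50],[0,0,0,0,0,-0.004,50],[0,0,0,0,0,-0.005,50],[0,0,0,0,0,-0.006,50],[0,0,0,0,0,-0.01,50],[0,0,0,0,0,-0.02,50],[0,0,0,0,0,-0.03,50],[0,0,0,0,0,0,50]]' 40
python3 - <<'E'
from h import *
d=optics.get_image("scene"); crop(d,170,290,180,300,5,"sc2.png")
plan(.637,-.2085,.155,1)
E
```

```text
time_s: 22.0
position: [0.4549, 0.2214, 0.0755]
tool_rot: [[-0.017, 1.0, 0.001], [1.0, 0.017, 0.0], [0.0, 0.001, -1.0]]
ft_force: [-1.6, -0.5, 6.3]
grip_width: 0.0548
gripper_force: 41.8
time_s: 23.25
position: [0.4555, 0.2216, 0.1621]
tool_rot: [[-0.017, 1.0, 0.005], [1.0, 0.017, 0.001], [0.001, 0.005, -1.0]]
ft_force: [-0.3, -0.1, -0.3]
grip_width: 0.0549
gripper_force: 44.8
[0, 0, -0.0001, -0.0541, 0.0219, 0.0007]
[0, 0, -0.0001, -0.0541, 0.0219, 0.0007]
[0, 0, -0.0001, -0.0541, 0.0219, 0.0007]
[0, 0, -0.0001, -0.0541, 0.0219, 0.0007]
[0, 0, -0.0001, -0.0541, 0.0219, 0.0007]
[0, 0, -0.0001, -0.0541, 0.0218, 0.0007]
[0, 0, -0.0001, -0.0541, 0.0218, 0.0007]
[0, 0, -0.0001, -0.0541, 0.0218, 0.0007]
d [ 0.1822 -0.4299 -0.0056] dyaw 0.03 n 8
```

```bash
python3 -m jog '[[0,0,0,-0.054,0.0219,0,50],[0,0,0,-0.054,0.0219,0,50],[0,0,0,-0.054,0.0219,0,50],[0,0,0,-0.054,0.0219,0,50],[0,0,0,-0.054,0.0219,0,50],[0,0,0,-0.054,0.0219,0,50],[0,0,0,-0.054,0.0219,0,50],[0,0,0,-0.052,0.0219,0.02,50],[0,0,0,0,0,0,50],[0,0,0,0,0,0,50]]' 40
python3 - <<'E'
from h import *
d=optics.get_image("wrist"); np.save("wr8.npy",d,allow_pickle=True)
R=cv2.Rodrigues(np.array(d["rvec"]))[0]; print("cam",(-R.T@np.array(d["tvec"]).ravel()).round(3))
plan(.637,-.208,.06,1,2)
E
```

```text
time_s: 24.55
position: [0.6366, -0.2051, 0.1389]
tool_rot: [[-0.017, 1.0, -0.002], [1.0, 0.017, 0.001], [0.001, -0.002, -1.0]]
ft_force: [0.1, -0.3, -0.7]
grip_width: 0.0553
gripper_force: 44.7
cam [ 0.635 -0.134  0.282]
[0, 0, 0.0002, -0.0017, 0.0001, 0.0399]
[0, 0, 0.0002, -0.0017, 0.0001, 0.0399]
d [ 0.0002 -0.0035 -0.0797] dyaw -0.02 n 2
```

```bash
python3 -m jog '[[0,0,0,-0.0035,0,0.03,50],[0,0,0,0,0,0.03,50],[0,0,0,0,0,0.022,50],[0,0,0,0,0,0,50]]' 40
python3 -m jog '[[0,0,0,0,0,0.01,50],[0,0,0,0,0,0.008,50],[0,0,0,0,0,0.005,50],[0,0,0,0,0,0.003,50],[0,0,0,0,0,0,50]]' 40
```

```text
time_s: 25.1
position: [0.6364, -0.2075, 0.0572]
tool_rot: [[-0.018, 1.0, -0.002], [1.0, 0.018, 0.001], [0.001, -0.002, -1.0]]
ft_force: [0.4, -0.8, -0.7]
grip_width: 0.055
gripper_force: 44.7
time_s: 25.72
position: [0.6371, -0.2092, 0.0318]
tool_rot: [[-0.017, 1.0, -0.0], [1.0, 0.017, 0.0], [0.0, -0.0, -1.0]]
ft_force: [-0.1, -0.9, -1.1]
grip_width: 0.055
gripper_force: 44.7
```

```bash
python3 -m jog '[[0,0,0,0,0,0.0015,50],[0,0,0,0,0,0.001,50],[0,0,0,0,0,0.001,50],[0,0,0,0,0,0,50]]' 40
```

```text
time_s: 26.22
position: [0.6372, -0.2092, 0.0297]
tool_rot: [[-0.017, 1.0, 0.001], [1.0, 0.017, -0.001], [-0.001, 0.001, -1.0]]
ft_force: [-2.5, 1.2, 7.3]
grip_width: 0.0551
gripper_force: 45.6
```

```bash
python3 -m jog '[[0,0,0,0,0,0,70],[0,0,0,0,0,0,85],[0,0,0,0,0,0,100],[0,0,0,0,0,-0.02,100],[0,0,0,0,0,-0.05,100],[0,0,0,0,0,-0.05,100],[0,0,0,0,0,0,100]]' 
python3 - <<'E'
from h import *
plan(.483,-.33,.15,1)
E
```

```text
time_s: 27.1
position: [0.6386, -0.2098, 0.153]
tool_rot: [[-0.017, 1.0, 0.008], [1.0, 0.017, -0.004], [-0.004, 0.007, -1.0]]
ft_force: [0.4, -0.2, 0.0]
grip_width: 0.0856
gripper_force: 0.0
[0, 0, -0.0001, -0.0392, -0.0526, 0.001]
[0, 0, -0.0001, -0.0392, -0.0526, 0.001]
[0, 0, -0.0001, -0.0391, -0.0526, 0.001]
d [-0.1556 -0.1202 -0.003 ] dyaw 0.02 n 3
```

```bash
python3 -m jog '[[0,0,0,-0.039,-0.0526,0,100],[0,0,0,-0.039,-0.0526,0,100],[0,0,0,-0.039,-0.0526,0,100],[0,0,0,0,0,0,100],[0,0,0,0,0,0,100]]'
python3 - <<'E'
from h import *
d=optics.get_image("wrist"); np.save("wr9.npy",d,allow_pickle=True)
hsv=cv2.cvtColor(d["pixels"],cv2.COLOR_RGB2HSV)
m=((hsv[...,0]>8)&(hsv[...,0]<30)&(hsv[...,1]>90)&(hsv[...,2]>60)).astype(np.uint8); m=cv2.morphologyEx(m,cv2.MORPH_CLOSE,np.ones((7,7)))
n,l,st,c=cv2.connectedComponentsWithStats(m)
for i in range(1,n):
    if st[i,4]>60: print(st[i],c[i].round(1),w(d,*c[i],.01).round(4), w(d,st[i,0]+st[i,2]/2,st[i,1]+st[i,3]/2,.01).round(4))
plan(.4835,-.277,.005,1,3)
E
```

```text
time_s: 27.72
position: [0.4885, -0.3231, 0.1478]
tool_rot: [[-0.017, 1.0, -0.0], [1.0, 0.017, 0.001], [0.001, -0.0, -1.0]]
ft_force: [0.9, 0.1, 0.3]
grip_width: 0.0856
gripper_force: 0.0
[ 378    0   92  114 3076] [409.8  74.2] [ 0.626  -0.2264  0.01  ] [ 0.6359 -0.2125  0.01  ]
[247 136  30  33 776] [262.  151.8] [ 0.4995 -0.2962  0.01  ] [ 0.4996 -0.2969  0.01  ]
[ 306  304   48   43 1092] [327.  321.3] [ 0.5771 -0.4841  0.01  ] [ 0.581  -0.4895  0.01  ]
[0, 0, 0.0001, 0.0152, -0.0016, 0.0476]
[0, 0, 0.0001, 0.0152, -0.0016, 0.0476]
[0, 0, 0.0001, 0.0152, -0.0016, 0.0476]
d [-0.0055  0.0456 -0.1429] dyaw -0.02 n 3
```

The cookie has been knocked about 25 mm, to (0.4995, -0.2965). I'll go there.

```bash
python3 -m jog '[[0,0,0,0.0266,0.011,0.03,100],[0,0,0,0,0,0.05,90],[0,0,0,0,0,0.03,80],[0,0,0,0,0,0.02,70],[0,0,0,0,0,0.012,70],[0,0,0,0,0,0,70]]' 20
python3 - <<'E'
from h import *
plan(.4995,-.2967,.004,1,1)
E
```

```text
time_s: 28.52
position: [0.4993, -0.2958, 0.0059]
tool_rot: [[-0.018, 1.0, -0.001], [1.0, 0.018, 0.001], [0.001, -0.001, -1.0]]
ft_force: [0.3, -0.6, 0.9]
grip_width: 0.0596
gripper_force: 0.0
[0, 0, 0.0007, -0.0009, 0.0002, 0.0019]
d [ 0.0002 -0.0009 -0.0019] dyaw -0.04 n 1
```

```bash
python3 -m jog '[[0,0,0,-0.001,0,0.001,70],[0,0,0,0,0,0,40],[0,0,0,0,0,0,0],[0,0,0,0,0,0,0],[0,0,0,0,0,0,0],[0,0,0,0,0,0,0]]' 20
python3 -m jog '[[0,0,0,0,0,-0.01,0],[0,0,0,0,0,-0.03,0],[0,0,0,0,0,-0.05,0],[0,0,0,0,0,-0.02,0],[0,0,0,0,0,0,0]]' 20
python3 - <<'E'
from h import *
plan(.6372,-.2095,.115,1)
E
```

```text
time_s: 29.28
position: [0.4992, -0.2978, 0.006]
tool_rot: [[-0.017, 1.0, 0.001], [1.0, 0.017, -0.001], [-0.001, 0.001, -1.0]]
ft_force: [-1.0, 0.9, 5.4]
grip_width: 0.0296
gripper_force: 19.7
time_s: 29.9
position: [0.4994, -0.2979, 0.117]
tool_rot: [[-0.017, 1.0, 0.002], [1.0, 0.017, -0.002], [-0.002, 0.002, -1.0]]
ft_force: [-0.2, 0.1, -0.9]
grip_width: 0.0294
gripper_force: 18.8
[0, 0, -0.0001, 0.0287, 0.0464, 0.0007]
[0, 0, -0.0001, 0.0287, 0.0464, 0.0007]
[0, 0, -0.0001, 0.0287, 0.0464, 0.0007]
d [ 0.1378  0.0884 -0.002 ] dyaw 0.02 n 3
```

```bash
python3 -m jog '[[0,0,0,0.0287,0.0464,0,0],[0,0,0,0.0287,0.0464,0,0],[0,0,0,0.0287,0.0464,0,0],[0,0,0,0,0,0,0],[0,0,0,0,0,0,0]]' 20
python3 - <<'E'
from h import *
plan(.6372,-.2095,.0535,1,1)
E
```

```text
time_s: 30.52
position: [0.6359, -0.2091, 0.114]
tool_rot: [[-0.017, 1.0, -0.002], [1.0, 0.017, 0.001], [0.001, -0.002, -1.0]]
ft_force: [0.3, 0.2, 0.4]
grip_width: 0.0299
gripper_force: 18.8
[0, 0, -0.0003, -0.0004, 0.0013, 0.0605]
d [ 0.0013 -0.0004 -0.0605] dyaw 0.02 n 1
```

Release, then rise and back off towards the stack side for a final composite look.

```bash
python3 -m jog '[[0,0,0,-0.0005,0.001,0.03,0],[0,0,0,0,0,0.025,0],[0,0,0,0,0,0.006,0],[0,0,0,0,0,0,0],[0,0,0,0,0,0,0]]' 20
python3 -m jog '[[0,0,0,0,0,0,60],[0,0,0,0,0,0,60],[0,0,0,0,0,-0.005,80],[0,0,0,0,0,-0.06,100],[0,0,0,0,0,-0.06,100],[0,0,0,-0.05,-0.06,-0.06,100],[0,0,0,-0.05,-0.06,0,100],[0,0,0,-0.05,-0.06,0,100],[0,0,0,-0.05,-0.06,0,100],[0,0,0,0,0,0,100]]'
python3 - <<'E'
from h import *
k=lambda im,s:cv2.convertScaleAbs(cv2.resize(im[:,:,::-1],s,interpolation=cv2.INTER_CUBIC),alpha=1.3)
t=optics.get_image("top")["pixels"];s=optics.get_image("scene")["pixels"]
a=k(t[140:240,170:370],(800,400)); b=k(s[220:300,170:290],(300,200)); c=k(s[150:240,190:320],(289,200)); e=k(s[100:384,0:300],(211,200))
cv2.imwrite("pics/final.png",np.vstack([a,np.hstack([b,c,e])]))
E
```

```text
time_s: 31.15
position: [0.638, -0.2101, 0.0557]
tool_rot: [[-0.017, 1.0, 0.002], [1.0, 0.017, -0.001], [-0.001, 0.002, -1.0]]
ft_force: [0.5, 1.1, 0.2]
grip_width: 0.0294
gripper_force: 18.8
time_s: 32.4
position: [0.4555, -0.367, 0.2181]
tool_rot: [[-0.012, 1.0, -0.0], [1.0, 0.012, -0.001], [-0.001, -0.0, -1.0]]
ft_force: [1.2, -0.3, -0.1]
grip_width: 0.0854
gripper_force: 0.0
```

View pics/final.png

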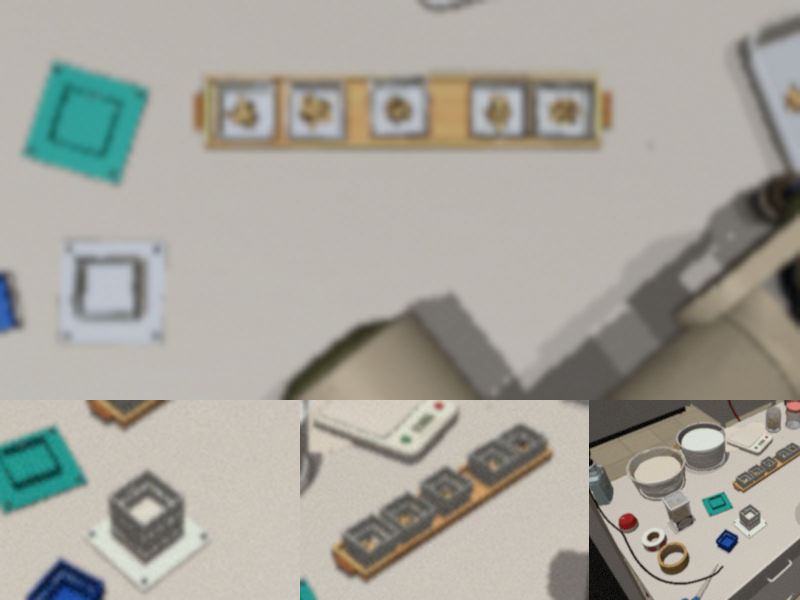

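The tray holds five upright tins, each with a cookie (x = 246, 317, 399, 500 and 565 in the top crop). Two tins are still nested on the white foot, and no cookies are left on the table.

```bash
python3 -c "
from rig import job; print(job.close_job())"
```

```text
the job is handed in; nothing more can be done
None
```

The job is done and handed in: both loose cookies sit in their own tins in the tray beside the three packed tins, all upright, and the two spare tins are still nested on the white foot.

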